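Stop block out of the packed row

TASK

Three off-cuts lie side by side in a tight row, with no room for fingers between them. Slide the middle one lengthwise along the worktop until it sticks out of the row, then pick it up and lay it flat in the shallow wooden tray on the other side of the saw fence. Leave the two outer off-cuts where they lie.

Things in the scene. Friction and masses are not known exactly. Their poses are not given: they have to be found in the camera images.
- stop_block_center (a point): centre of the middle off-cut of the row: a plain light-wood block 110 mm long, 50 mm wide, 50 mm high, about 0.17 kg, loose on the worktop; this point is half-way up (25 mm above its underside). Its y axis runs along the 110 mm length, x across the 50 mm width to its neighbours, z up. The length points roughly away from the robot. Its ends are free: there is open worktop beyond both ends of the row, and it slides freely
- tall_block_center (a point): centre of one outer off-cut, the tallest: light wood, 120 mm long (its y), 60 mm wide (x), 60 mm high, about 0.27 kg, loose; point 30 mm above its underside. It lies parallel to the middle one, 1 to 6 mm from it, on either side (varies), middles of their lengths level within 6 mm
- low_block_center (a point): centre of the other outer off-cut, the lowest: reddish brown wood, 90 mm long (its y), 55 mm wide (x), 42 mm high, about 0.13 kg, loose; point 21 mm above its underside. On the other side of the middle one, also 1 to 6 mm from it
- tray_floor (a point): centre of the inner floor of the shallow open tray of pale plywood, fixed to the saw table left of the black rip fence (the fence stands between the row and the tray, up to 80 mm high). Its y runs roughly along the fence. Outside 150 mm (its x) by 230 mm (its y, plus a cleat 11 mm thick at each end), inside 132 by 212 mm; floor 9 mm above the table, walls 9 mm thick, rim 26 mm above the table. A yellow blade guard, 130 mm high, stands beyond and to the left of it

How it is judged:
On the way:
1. the middle off-cut has been slid out of its place along the worktop, 30 mm or more, without being lifted (distance of stop_block_center from where it was at the start of the episode above 0.03 m and height (world z) of stop_block_center below 0.035 m), for 0.2 s.
At the end, for the whole second after the job is handed in: the middle off-cut lies at rest flat on the tray's floor, inside the walls (long axis level within 10 degrees, its centre 18 to 32 mm above the floor), in any direction; the two outer off-cuts are within 35 mm of where they started (x of stop_block_center in the frame of tray_floor between -0.05 and 0.05 m and y of stop_block_center in the frame of tray_floor between -0.09 and 0.09 m and z of stop_block_center in the frame of tray_floor between 0.018 and 0.032 m and angle between stop_block_center's own y axis and vertical between 1.4008 and 1.7408 rad and linear speed of stop_block below 0.02 m/s and distance of each of tall_block_center, low_block_center from where it was at the start of the episode below 0.035 m); the robot touches nothing.
It fails at once if an outer off-cut is moved more than 35 mm (distance of any of tall_block_center, low_block_center from where it was at the start of the episode above 0.035 m).
It also fails if it takes over 51 s, if anything falls off the work surface, if the arm or the gripper's body presses on something with over 40 N, if the wrist force passes 120 N, or if a joint passes its speed limit or range.

ROBOT

A 6-joint arm with a two-finger parallel gripper is mounted at the origin on a cart in front of the work surface, level with it; the furniture and walls round the work are solid. World frame = base frame: x ahead of the robot, y to its left, z up, the work surface at z = 0. Lengths are in m, angles in rad, forces in N, time in s.
With the tool pointing down it reaches from about 0.375 to 0.9 m from the base axis. Payload 3.1 kg.
Tool frame: the origin (TCP) lies on the mounting face of the last link; the fingertips stand 182 mm ahead of it and the grasp point (between the pads) lies 164 mm ahead of it (ctrl.pinch_z is the distance from the TCP to the grasp point, in m); z points along the fingers, y is the line along which they close (so a half turn about z gives the same grasp; the last joint's range is limited). The gripper opens to 87 mm and grips with 3 to 60 N. Pads are 19 mm wide; open, the fingers measure 117 mm over their backs; the gripper's body (75 mm by 190 mm) begins 51 mm behind the grasp point.
Start: joints at [-1.391, 0.527, 1.433, -0, 1.181, -0.178], TCP at [0.219, -0.585, 0.405] pointing down, gripper open.
Joint ranges: [-3.08, 3.08], [-0.75, 2.2], [0.22, 2.44], [-1.43, 4.57], [0, 2.65], [-2.85, 2.85]. Speed limits (rad/s): [2.79, 2.79, 3.14, 3.14, 3.14, 3.14].

INTERFACE

Orientations are given as a 3x3 rotation matrix whose columns are the frame's x, y, z axes.
In Python, from workcell import ctrl, imaging gives the robot as it stands.
- The arm moves only by the tool move_arm, never from a script. Its argument "motion" is a list of rows, each an object with "travel": the shift along the tool's x, y, z in m, a list of three; "twist": the turn about the tool's z in rad; "fingers": the closure, from 0 (fully open) to 1 (shut). In form: [{"travel": [dx, dy, dz], "twist": twist, "fingers": fingers}, ...]. A call has 1 to 12 rows; each row shifts and turns the commanded pose from where the row before left it, along the tool's axes as they then stand; what a row does not reach is not made up. A row lasts 1/8 s, in which the tool goes at most 62.5 mm and 10.7 degrees, less where a joint would pass 70% of its speed; a pose out of reach is approached as far as the arm can. A call with a gripper value outside its range is refused whole. The fingers move at their own pace and stop on an object; "newtons" is the grip in N (left out, the last holds). Time passes only in rows, so rows that do not move let the fingers close. It gives the time, the measured TCP pose, the force, the opening and the grip force at its end, in the units of the state.
- ctrl.get_obs(): the state, without advancing time (a new reading comes with each control period).
- imaging.read_camera(name): name is "side" or "top" or "wrist"; returns a dict with "image" (420x560x3 uint8, red, green, blue), "fx", "fy", "cx", "cy" (pixels), "k1" (the pictures are not rectified: a ray, as slopes to the right and down, at radius r is drawn at 1 + k1 r^2 times it, then the intrinsics apply), "R" (3x3) and "t" (3): a world point X has camera coordinates R X + t; the wrist camera has in their place "hand_eye" (4x4, takes a point from camera to tool coordinates, whose origin is the TCP and whose axes are the flange's). Camera axes: x right, y down, z forward; pixel columns grow to the right and rows downward; lengths in m; the calibration is good to about 2 mm. A picture is of the moment at which its call begins: read the wrist's pose just before it. There is no depth.
- ctrl.sign_off(): hands the job in; it is judged then, once.
The state is a dict: "time": time; "joint_pos": joint angles; "joint_velocities": joint speeds; "effort": joint torques, N m; "ee_pos": TCP position; "eef_rot": TCP orientation; "contact_force": force on the tool from outside, world axes, zero at the start; "ft_torque": the same for the moment, N m; "opening": finger opening in m; "grasp_force": force on a finger pad.
Only numpy, scipy, OpenCV 4.12 (cv2) and the standard library are available. Lean on these libraries where they do the work, as an engineer would, in place of code of your own. Each camera call takes 0.05 s, during which the arm holds its last target. There are 200 camera calls.

## Working session

There is one attempt and no reset: what is moved stays moved. The work goes in short steps, Python scripts to look and compute and a tool call to move; the robot and the scene stay as the last step left them, time stands still between calls to the robot, and variables do not carry over. Pictures are saved under pics/ and viewed, at most 10 in all, crops included, and the job is handed in when it is done.

Besides the shell and the picture viewer there is one more tool, called after ">>>" as name(argument=value, ...), one argument or row to a line, values as JSON. move_arm: Moves the arm, as the interface text tells. Its arguments: {"type":"object","properties":{"motion":{"type":"array","items":{"type":"object","properties":{"travel":{"type":"array","items":{"type":"number"}},"twist":{"type":"number"},"fingers":{"type":"number"}}}},"newtons":{"type":"number"}},"required":["motion"]}

```bash
mkdir -p pics
cat > h.py <<'E'
import numpy as np, cv2
from workcell import ctrl, imaging
def cam(n):
    o=ctrl.get_obs(); c=imaging.read_camera(n)
    if 'R' in c and c['R'] is not None: R,t=np.array(c['R']),np.array(c['t'])
    else:
        T=np.eye(4);T[:3,:3]=o['eef_rot'];T[:3,3]=o['ee_pos'];W=np.linalg.inv(T@np.array(c['hand_eye']));R,t=W[:3,:3],W[:3,3]
    c['R'],c['t']=R,t
    return c
def save(c,f): cv2.imwrite('pics/'+f,c['image'][:,:,::-1])
def ray(c,px,z):
    K=np.array([[c['fx'],0,c['cx']],[0,c['fy'],c['cy']],[0,0,1.]])
    p=cv2.undistortPoints(np.array(px,float).reshape(-1,1,2),K,np.array([c['k1'],0,0,0.]))[:,0]
    d=np.c_[p,np.ones(len(p))]@c['R']; o=-c['R'].T@c['t']
    return o+d*((z-o[2])/d[:,2])[:,None]
E
python3 - <<'E'
from h import *
a=cam('top');b=cam('wrist');s=cam('side')
im=np.hstack([a['image'],b['image']]);
for n,c in (('top',a),('wrist',b),('side',s)): save(c,n+'0.png')
print(ctrl.get_obs()['eef_rot'],-a['R'].T@a['t'],-s['R'].T@s['t'])
E
```

```text
[[ 9.36336800e-01  3.51102983e-01 -3.03106044e-04]
 [ 3.51102986e-01 -9.36335373e-01  1.66190933e-03]
 [ 2.99692413e-04 -1.66252830e-03 -9.99998573e-01]] [0.44777861 0.05882445 0.99232307] [0.12879013 0.72569678 0.35660654]
```

View pics/top0.png

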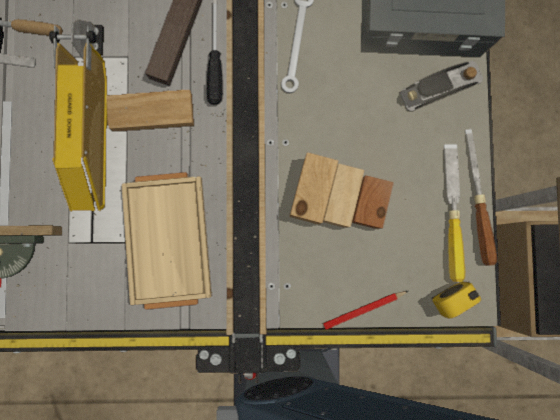

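View pics/side0.png

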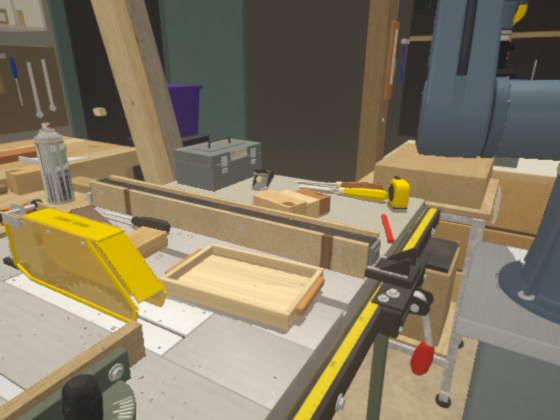

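View pics/wrist0.png

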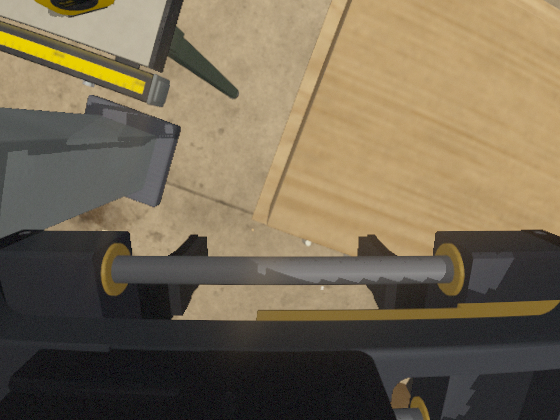

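The top view shows the row at about (344,195), with the tall block on its left and the low one on its right. The tray is centred near (166,240) and the fence runs over columns 228–265. The side view agrees, and the wrist camera sees only the floor for now.

Run:
```python
from h import *
im=cv2.imread('pics/top0.png')
z=cv2.resize(im[145:235,285:400],None,fx=6,fy=6,interpolation=cv2.INTER_CUBIC)
for i in range(0,115,10): cv2.putText(z,str(285+i),(i*6,8),0,.3,(0,0,255)); cv2.line(z,(i*6,0),(i*6,540),(255,255,0) if i%50==0 else (120,120,120),1)
for i in range(0,90,10): cv2.putText(z,str(145+i),(0,i*6+8),0,.3,(0,0,255)); cv2.line(z,(0,i*6),(690,i*6),(120,120,120),1)
cv2.imwrite('pics/z.png',z)
c=cam('top')
for n,p,zz in (('tray',[(123,183),(201,178),(209,297),(131,304)],.026),('fence',[(266,60),(266,300),(228,60),(228,300)],.08),('guard',[(104,60),(106,205)],.13),('box',[(365,38),(498,48)],.0),('wrench',[(290,90)],0),('fenceend',[(266,325)],0)):
  r=ray(c,p,zz);print(n,r.round(3).tolist(),r.mean(0).round(3))
```

```text
tray [[0.576, 0.331, 0.026], [0.585, 0.184, 0.026], [0.361, 0.168, 0.026], [0.35, 0.313, 0.026]] [0.468 0.249 0.026]
fence [[0.795, 0.059, 0.08], [0.36, 0.062, 0.08], [0.795, 0.128, 0.08], [0.36, 0.129, 0.08]] [0.577 0.094 0.08 ]
guard [[0.776, 0.338, 0.13], [0.525, 0.33, 0.13]] [0.651 0.334 0.13 ]
box [[0.87, -0.139, 0.0], [0.848, -0.406, 0.0]] [ 0.859 -0.273  0.   ]
wrench [[0.764, 0.012, 0.0]] [0.764 0.012 0.   ]
fenceend [[0.305, 0.062, 0.0]] [0.305 0.062 0.   ]
```

View pics/z.png

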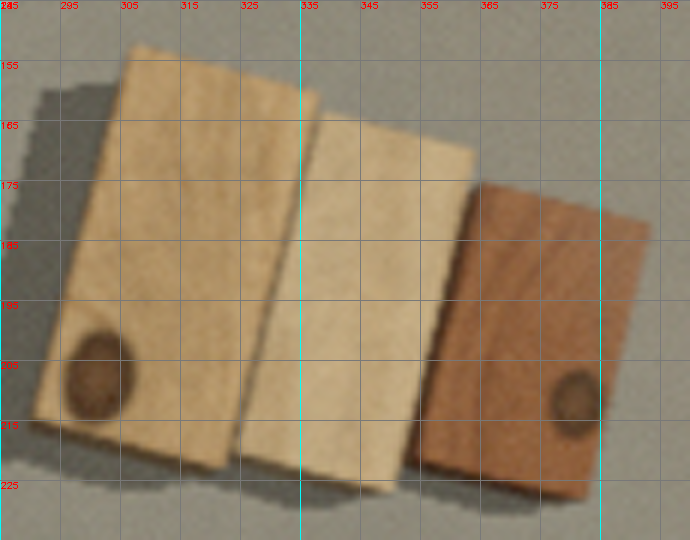

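```bash
cat >> h.py <<'E'
def rel(xyz,yaw_y=None):
    """travel in tool axes to bring the TCP to xyz; twist so that tool y lies along yaw_y (mod pi), all about current pose"""
    o=ctrl.get_obs();R=np.array(o['eef_rot']);d=R.T@(np.array(xyz)-o['ee_pos'])
    tw=0
    if yaw_y is not None:
        v=R.T@np.r_[yaw_y,0]; tw=np.arctan2(-v[0],v[1]); tw=(tw+np.pi/2)%np.pi-np.pi/2
    return d.round(4),round(tw,3),o['joint_pos']
E
python3 - <<'E'
from h import *
c=cam('top')
m=ray(c,[(338.3,163.7),(363.8,170),(350.5,226.7),(325,220.5)],.05)
print(m.round(4).tolist(),m.mean(0))
far=m[:2].mean(0);near=m[2:].mean(0);u=(far-near)[:2];print('len',np.linalg.norm(u));u/=np.linalg.norm(u);print('u',u)
w=np.array([-u[1],u[0]])
print('near end',near,'width',np.linalg.norm(m[0]-m[1]))
st=near[:2]-u*.06
for z in (.35,):print(rel(np.r_[st,z],w))
E
```

```text
[[0.6072, -0.0745, 0.05], [0.5951, -0.1219, 0.05], [0.4896, -0.0951, 0.05], [0.5014, -0.0481, 0.05]] [ 0.54834598 -0.08488489  0.05      ]
len 0.10899909085416352
u [ 0.96969998 -0.24429888]
near end [ 0.49549777 -0.07157071  0.05      ] width 0.04891105290839761
(array([ 0.3894, -0.418 ,  0.0548]), np.float64(0.606), array([-1.39049628e+00,  5.27974717e-01,  1.43323005e+00,  2.19724004e-05,
        1.18138229e+00, -1.78479790e-01]))
```

>>> move_arm(
  motion=[
    {"travel": [0.039, -0.042, 0.005], "twist": 0, "fingers": 1},
    {"travel": [0.039, -0.042, 0.005], "twist": 0, "fingers": 1},
    {"travel": [0.039, -0.042, 0.005], "twist": 0, "fingers": 1},
    {"travel": [0.039, -0.042, 0.005], "twist": 0, "fingers": 1},
    {"travel": [0.039, -0.042, 0.005], "twist": 0, "fingers": 1},
    {"travel": [0.039, -0.042, 0.005], "twist": 0, "fingers": 1},
    {"travel": [0.039, -0.042, 0.005], "twist": 0, "fingers": 1},
    {"travel": [0.039, -0.042, 0.005], "twist": 0, "fingers": 1},
    {"travel": [0.039, -0.042, 0.005], "twist": 0, "fingers": 1},
    {"travel": [0.039, -0.042, 0.005], "twist": 0, "fingers": 1},
    {"travel": [0, 0, 0], "twist": 0.15, "fingers": 1},
    {"travel": [0, 0, 0], "twist": 0.15, "fingers": 1},
  ],
  newtons=20,
)

```text
time: 1.75
ee_pos: [0.4375, -0.0537, 0.3547]
eef_rot: [[0.998, 0.057, 0.0], [0.057, -0.998, -0.0], [0.0, 0.0, -1.0]]
contact_force: [0.5, -0.0, 0.3]
opening: 0.0007
grasp_force: 0.0
```

>>> move_arm(
  motion=[
    {"travel": [0, 0, 0], "twist": 0.15, "fingers": 1},
    {"travel": [0, 0, 0], "twist": 0.156, "fingers": 1},
    {"travel": [0, 0, 0], "twist": 0, "fingers": 1},
    {"travel": [0, 0, 0], "twist": 0, "fingers": 1},
  ],
)

```text
time: 2.25
ee_pos: [0.4372, -0.055, 0.3548]
eef_rot: [[0.97, -0.243, 0.0], [-0.243, -0.97, -0.0], [0.0, -0.0, -1.0]]
contact_force: [0.8, -0.1, 0.1]
opening: -0.0
grasp_force: 0.0
```

Run:
```python
from h import *
c=cam('wrist');save(c,'w1.png')
near=np.array([.4955,-.0716]);u=np.array([.9697,-.2443]);w=np.array([.2443,.9697])
print(rel(np.r_[near-u*.035,.199],w),ctrl.get_obs()['ee_pos'],ctrl.get_obs()['eef_rot'].round(3))
```

```text
(array([0.0256, 0.0019, 0.1558]), np.float64(0.001), array([-3.79842770e-01,  3.64336688e-01,  1.93333172e+00, -2.48526937e-05,
        8.43855361e-01,  1.43648630e+00])) [ 0.43716929 -0.05501479  0.35478132] [[ 0.97  -0.243  0.   ]
 [-0.243 -0.97  -0.   ]
 [ 0.     0.    -1.   ]]
```

View pics/w1.png

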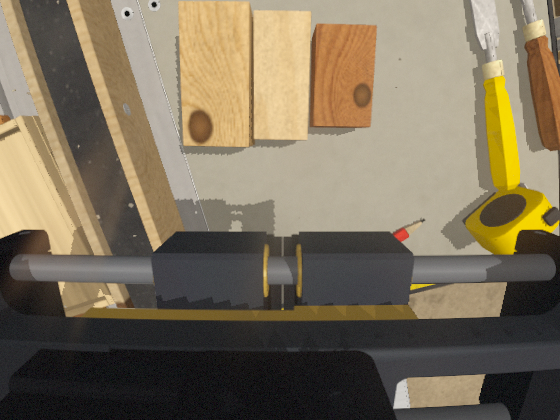

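The wrist view shows the row square to the gripper. The closed fingers at column 282 line up with the middle block, which spans columns 253–310 with its near edge at row 138. I'll descend and push.

>>> move_arm(
  motion=[
    {"travel": [0.006, 0.0005, 0.04], "twist": 0, "fingers": 1},
    {"travel": [0.006, 0.0005, 0.04], "twist": 0, "fingers": 1},
    {"travel": [0.006, 0.0005, 0.04], "twist": 0, "fingers": 1},
    {"travel": [0.006, 0.0005, 0.036], "twist": 0, "fingers": 1},
    {"travel": [0, 0, 0], "twist": 0, "fingers": 1},
    {"travel": [0.01, 0, 0], "twist": 0, "fingers": 1},
    {"travel": [0.01, 0, 0], "twist": 0, "fingers": 1},
    {"travel": [0.007, 0, 0], "twist": 0, "fingers": 1},
    {"travel": [0.007, 0, 0], "twist": 0, "fingers": 1},
    {"travel": [0.007, 0, 0], "twist": 0, "fingers": 1},
    {"travel": [0.007, 0, 0], "twist": 0, "fingers": 1},
    {"travel": [0.007, 0, 0], "twist": 0, "fingers": 1},
  ],
)

```text
time: 3.8
ee_pos: [0.5136, -0.0763, 0.1987]
eef_rot: [[0.97, -0.245, -0.0], [-0.245, -0.97, 0.0], [-0.0, -0.0, -1.0]]
contact_force: [-2.2, -0.3, 1.1]
opening: 0.0005
grasp_force: 1.1
```

Run:
```python
from h import *
c=cam('side');save(c,'s2.png');t=cam('top')
im=np.hstack([c['image'][150:270,230:400],t['image'][130:250,250:420]])
cv2.imwrite('pics/m2.png',cv2.resize(im[:,:,::-1],None,fx=2.3,fy=2.3))
```

```text
(no output)
```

View pics/m2.png

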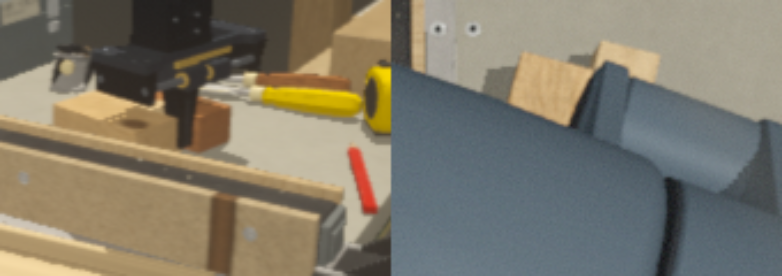

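The crops show the fingers against the near end of the middle block. It now sticks out past the tall one at the far end, so I'll keep pushing.

>>> move_arm(
  motion=[
    {"travel": [0.007, 0, 0], "twist": 0, "fingers": 1},
    {"travel": [0.007, 0, 0], "twist": 0, "fingers": 1},
    {"travel": [0.007, 0, 0], "twist": 0, "fingers": 1},
    {"travel": [0.007, 0, 0], "twist": 0, "fingers": 1},
    {"travel": [0.007, 0, 0], "twist": 0, "fingers": 1},
    {"travel": [0.007, 0, 0], "twist": 0, "fingers": 1},
    {"travel": [0.007, 0, 0], "twist": 0, "fingers": 1},
    {"travel": [0.007, 0, 0], "twist": 0, "fingers": 1},
    {"travel": [0.007, 0, 0], "twist": 0, "fingers": 1},
    {"travel": [0.005, 0, 0], "twist": 0, "fingers": 1},
    {"travel": [0, 0, 0], "twist": 0, "fingers": 1},
  ],
)

```text
time: 5.28
ee_pos: [0.5798, -0.0931, 0.1989]
eef_rot: [[0.97, -0.245, 0.001], [-0.245, -0.97, -0.001], [0.002, 0.0, -1.0]]
contact_force: [0.0, -0.1, -0.6]
opening: 0.0007
grasp_force: 0.0
```

>>> move_arm(
  motion=[
    {"travel": [-0.01, 0, 0], "twist": 0, "fingers": 1},
    {"travel": [0, 0, -0.04], "twist": 0, "fingers": 1},
    {"travel": [0, 0, -0.06], "twist": 0, "fingers": 0},
    {"travel": [-0.02, 0, -0.05], "twist": 0, "fingers": 0},
    {"travel": [-0.04, 0, 0], "twist": 0, "fingers": 0},
    {"travel": [0, 0, 0], "twist": 0, "fingers": 0},
    {"travel": [0, 0, 0], "twist": 0, "fingers": 0},
  ],
)

```text
time: 6.15
ee_pos: [0.5112, -0.0757, 0.3489]
eef_rot: [[0.97, -0.245, 0.001], [-0.245, -0.97, -0.0], [0.001, 0.0, -1.0]]
contact_force: [0.4, -0.2, -1.3]
opening: 0.0425
grasp_force: 0.0
```

Run:
```python
from h import *
c=cam('wrist');save(c,'w3.png');print(ctrl.get_obs()['ee_pos'])
```

```text
[ 0.51170909 -0.07593016  0.34869932]
```

View pics/w3.png

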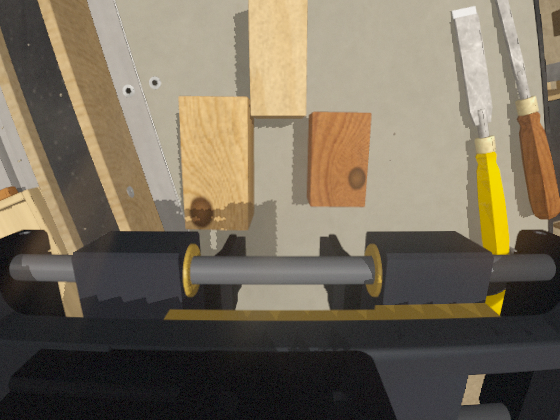

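The middle block is well out, with its near edge at (251,115)–(306,116). The tall block's far edge is at row 97 and the low block's at row 112.

Run:
```python
from h import *
c=cam('wrist')
im=c['image']
m=ray(c,[(250.5,115.5),(306,116),(249.5,30),(307.5,30)],.05);ta=ray(c,[(180,97),(249,97)],.06)
near=m[:2].mean(0)[:2]
d=m[2:].mean(0)[:2]-near;d/=np.linalg.norm(d)
print(m.round(4).tolist(),near,d,'tall far',ta.round(4).tolist())
u=np.array([.9697,-.2443]);w=np.array([.2443,.9697])
print('tall protrusion past near edge',(ta[1,:2]-near)@u,'moved',(near-[.4955,-.0716])@u)
for off in (.045,.055): print(rel(np.r_[near+u*off,.195],w))
```

```text
[[0.6001, -0.0691, 0.05], [0.5876, -0.1169, 0.05], [0.6684, -0.0868, 0.05], [0.6564, -0.1345, 0.05]] [ 0.59381424 -0.09301303] [ 0.96850388 -0.24899845] tall far [[0.6293, -0.0155, 0.06], [0.6143, -0.0727, 0.06]]
tall protrusion past near edge 0.014869197441822576 moved 0.10056652658831076
(array([ 0.1284, -0.0036,  0.1536]), np.float64(-0.001), array([-3.63601438e-01,  4.63957268e-01,  1.75826039e+00,  5.20601216e-06,
        9.18630654e-01,  1.45451773e+00]))
(array([ 0.1384, -0.0036,  0.1537]), np.float64(-0.001), array([-3.63601438e-01,  4.63957268e-01,  1.75826039e+00,  5.20601216e-06,
        9.18630654e-01,  1.45451773e+00]))
```

>>> move_arm(
  motion=[
    {"travel": [0.046, -0.001, 0], "twist": 0, "fingers": 0},
    {"travel": [0.046, -0.001, 0], "twist": 0, "fingers": 0},
    {"travel": [0.046, -0.001, 0], "twist": 0, "fingers": 0},
    {"travel": [0, 0, 0.04], "twist": 0, "fingers": 0},
    {"travel": [0, 0, 0.04], "twist": 0, "fingers": 0},
    {"travel": [0, 0, 0.04], "twist": 0, "fingers": 0},
    {"travel": [0, 0, 0.034], "twist": 0, "fingers": 0},
    {"travel": [0, 0, 0], "twist": 0, "fingers": 0},
  ],
)

```text
time: 7.25
ee_pos: [0.6449, -0.1064, 0.1908]
eef_rot: [[0.97, -0.245, -0.007], [-0.245, -0.97, 0.002], [-0.008, -0.001, -1.0]]
contact_force: [-0.7, -0.7, -1.0]
opening: 0.0873
grasp_force: 0.0
```

>>> move_arm(
  motion=[
    {"travel": [0, 0, 0], "twist": 0, "fingers": 1},
    {"travel": [0, 0, 0], "twist": 0, "fingers": 1},
    {"travel": [0, 0, 0], "twist": 0, "fingers": 1},
    {"travel": [0, 0, 0], "twist": 0, "fingers": 1},
    {"travel": [0, 0, 0], "twist": 0, "fingers": 1},
    {"travel": [0, 0, 0], "twist": 0, "fingers": 1},
    {"travel": [0, 0, 0], "twist": 0, "fingers": 1},
    {"travel": [0, 0, 0], "twist": 0, "fingers": 1},
  ],
  newtons=25,
)

```text
time: 8.25
ee_pos: [0.6461, -0.1066, 0.1955]
eef_rot: [[0.97, -0.245, 0.001], [-0.245, -0.97, -0.0], [0.001, -0.0, -1.0]]
contact_force: [-1.0, 1.0, 6.0]
opening: 0.0497
grasp_force: 25.0
```

>>> move_arm(
  motion=[
    {"travel": [0, 0, -0.03], "twist": 0, "fingers": 1},
    {"travel": [0, 0, -0.04], "twist": 0, "fingers": 1},
    {"travel": [0, 0, -0.05], "twist": 0, "fingers": 1},
    {"travel": [0, 0, -0.05], "twist": 0, "fingers": 1},
    {"travel": [0, 0, 0], "twist": 0, "fingers": 1},
  ],
)

```text
time: 8.88
ee_pos: [0.6471, -0.107, 0.3691]
eef_rot: [[0.97, -0.245, 0.009], [-0.245, -0.97, -0.003], [0.01, 0.001, -1.0]]
contact_force: [0.7, -0.7, -1.7]
opening: 0.0497
grasp_force: 25.0
```

Run:
```python
from h import *
print(rel([.450,.2475,.365],[-.075,.997]),ctrl.get_obs()['opening'])
```

```text
(array([-0.2778, -0.2956,  0.0011]), np.float64(-0.322), array([-3.33932300e-01,  6.06279879e-01,  1.38814950e+00, -2.09973750e-04,
        1.13747080e+00,  1.48402061e+00])) 0.04969705543438416
```

>>> move_arm(
  motion=[
    {"travel": [-0.035, -0.037, 0], "twist": 0, "fingers": 1},
    {"travel": [-0.035, -0.037, 0], "twist": 0, "fingers": 1},
    {"travel": [-0.035, -0.037, 0], "twist": 0, "fingers": 1},
    {"travel": [-0.035, -0.037, 0], "twist": 0, "fingers": 1},
    {"travel": [-0.035, -0.037, 0], "twist": 0, "fingers": 1},
    {"travel": [-0.035, -0.037, 0], "twist": 0, "fingers": 1},
    {"travel": [-0.034, -0.037, 0], "twist": 0, "fingers": 1},
    {"travel": [-0.034, -0.037, 0], "twist": 0, "fingers": 1},
    {"travel": [0, 0, 0], "twist": -0.16, "fingers": 1},
    {"travel": [0, 0, 0], "twist": -0.16, "fingers": 1},
    {"travel": [0, 0, 0], "twist": 0, "fingers": 1},
    {"travel": [0, 0, 0], "twist": 0, "fingers": 1},
  ],
)

```text
time: 10.38
ee_pos: [0.4485, 0.2482, 0.3638]
eef_rot: [[0.998, 0.07, -0.002], [0.07, -0.998, -0.001], [-0.002, 0.001, -1.0]]
contact_force: [-0.0, 0.0, -2.2]
opening: 0.0498
grasp_force: 25.0
```

Run:
```python
from h import *
print(rel([.450,.2475,.205],[-.075,.997]),ctrl.get_obs()['ee_pos'])
c=cam('side');save(c,'s4.png')
w=cam('wrist');cv2.imwrite('pics/m4.png',cv2.resize(np.hstack([c['image'],w['image']])[:,:,::-1],(800,300)))
```

```text
(array([0.0018, 0.0007, 0.1588]), np.float64(-0.005), array([ 2.87122693e-01,  4.35412087e-01,  1.75477832e+00, -6.15829009e-05,
        9.53629653e-01,  1.78766445e+00])) [0.44850971 0.24816836 0.36377378]
```

View pics/m4.png

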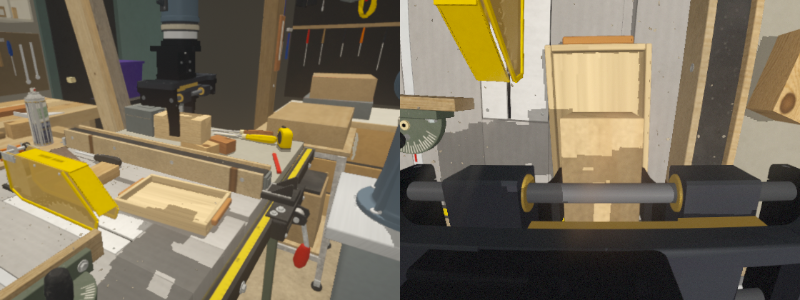

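The wrist view shows the block held level and square to the tray, centred between its walls, with the guard well to the left. I'll lower it now.

>>> move_arm(
  motion=[
    {"travel": [0.001, 0, 0.035], "twist": 0, "fingers": 1},
    {"travel": [0.001, 0, 0.035], "twist": 0, "fingers": 1},
    {"travel": [0, 0, 0.035], "twist": 0, "fingers": 1},
    {"travel": [0, 0, 0.02], "twist": 0, "fingers": 1},
    {"travel": [0, 0, 0.015], "twist": 0, "fingers": 1},
    {"travel": [0, 0, 0.01], "twist": 0, "fingers": 1},
    {"travel": [0, 0, 0.007], "twist": 0, "fingers": 1},
    {"travel": [0, 0, 0], "twist": 0, "fingers": 1},
    {"travel": [0, 0, 0], "twist": 0, "fingers": 1},
  ],
)

```text
time: 11.6
ee_pos: [0.451, 0.2487, 0.2082]
eef_rot: [[0.997, 0.073, 0.001], [0.073, -0.997, 0.0], [0.001, -0.0, -1.0]]
contact_force: [-0.2, -0.3, -1.4]
opening: 0.0498
grasp_force: 25.0
```

>>> move_arm(
  motion=[
    {"travel": [0, 0, 0.002], "twist": 0, "fingers": 1},
    {"travel": [0, 0, 0.002], "twist": 0, "fingers": 1},
    {"travel": [0, 0, 0], "twist": 0, "fingers": 1},
  ],
)

```text
time: 11.98
ee_pos: [0.4508, 0.2487, 0.2044]
eef_rot: [[0.997, 0.073, 0.001], [0.073, -0.997, 0.0], [0.001, -0.0, -1.0]]
contact_force: [-0.9, -0.1, 3.8]
opening: 0.0497
grasp_force: 25.0
```

>>> move_arm(
  motion=[
    {"travel": [0, 0, 0], "twist": 0, "fingers": 0.25},
    {"travel": [0, 0, 0], "twist": 0, "fingers": 0.25},
    {"travel": [0, 0, 0], "twist": 0, "fingers": 0.25},
    {"travel": [0, 0, 0], "twist": 0, "fingers": 0.25},
    {"travel": [0, 0, -0.02], "twist": 0, "fingers": 0.25},
    {"travel": [0, 0, -0.03], "twist": 0, "fingers": 0.25},
    {"travel": [0, 0, -0.04], "twist": 0, "fingers": 0.25},
    {"travel": [0, 0, -0.05], "twist": 0, "fingers": 0.25},
    {"travel": [0, 0, -0.03], "twist": 0, "fingers": 0.25},
    {"travel": [-0.04, 0, 0], "twist": 0, "fingers": 0.25},
    {"travel": [0, 0, 0], "twist": 0, "fingers": 0.25},
    {"travel": [0, 0, 0], "twist": 0, "fingers": 0.25},
  ],
)

```text
time: 13.48
ee_pos: [0.4111, 0.2458, 0.3739]
eef_rot: [[0.997, 0.073, 0.001], [0.073, -0.997, 0.0], [0.001, -0.0, -1.0]]
contact_force: [0.9, 1.5, -0.3]
opening: 0.0655
grasp_force: 0.0
```

Run:
```python
from h import *
c=cam('side');t=cam('top');w=cam('wrist')
cv2.imwrite('pics/m5.png',np.hstack([cv2.resize(x['image'],(400,300)) for x in (c,w)])[:,:,::-1]); save(t,'t5.png')
```

```text
(no output)
```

View pics/m5.png

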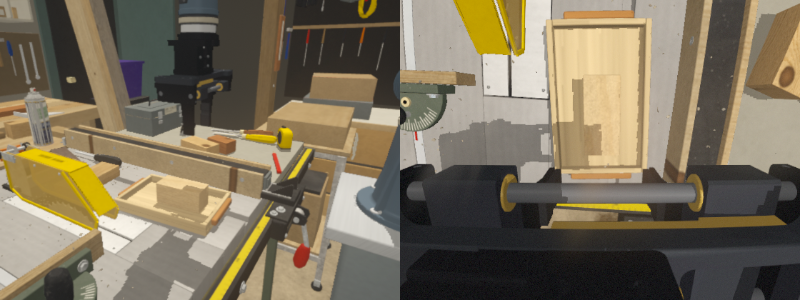

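The block lies flat inside the tray, with clear margins to the walls in both views. The outer blocks are undisturbed and the gripper is clear.

```bash
python3 -c "
from workcell import ctrl
print(ctrl.sign_off())"
```

```text
the job is handed in; nothing more can be done
None
```

I slid the middle off-cut about 100 mm out of the row and laid it flat in the tray; the outer off-cuts looked undisturbed, and I handed the job in after about 13.5 s of robot time (no verdict was returned).

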